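# Start the kiln from its control box

### The job

Start the kiln from its grey control box using the closed fingertips only: first tip the rocker switch over by pressing down its raised far half, then push the square key fully down, and after that push the long bar key fully down, so that all three stay in. Do not press the round mushroom stop button, and do not grip, lift or shift the glaze jar, the clay stamp or the tape roll that stand round the box.

Things in the scene. Friction and masses are not known exactly. Their poses are not given: they have to be found in the camera images.
- control_box: grey control box fixed to the table, 230 (x) x 190 (y) x 55 mm high; origin at the centre of its underside, +x to its rear (dark read-out window; 'far' = +x), z up. On its top four 74 mm square aluminium plates, 3 mm thick, in a 2 x 2 grid (84 mm apart along x, 82 along y, centre at x = -20 mm), one control on each; which is where varies, none is turned on the box
- rocker_far (a point): point on the top face of the far half of the rocker switch, on its centre line, 18 mm from the pivot; moves with the rocker. Off, it lies about 20 mm above the box top, on again 14 mm above it
- rocker (a joint): rocker angle, rad: 0 off, 0.36 on. Black V-shaped rocker, 56 mm long along the box's x, 30 mm wide, pivot across its middle 11 mm above the box top. Off: near half level, its top 14 mm above the box top, far half sloping up to 23 mm at its end. On: far half level, top at 14 mm. About 3 N at 18 mm from the pivot tips it; it stays where it is left
- square_key_top (a point): centre of the top face of the square key, moves with it; 19 mm above the box top when out, 11 mm when fully down
- square_key (a joint): travel of the square key, m: 0 = out, 0.008 = fully down. Black key 26 x 26 mm in a frame 7 mm above the box top. Moves straight down with about 3 N and stays where it is left; it does not come back
- bar_key_top (a point): centre of the top face of the long bar key, moves with it; 19 mm above the box top when out, 11 mm when fully down
- bar_key (a joint): travel of the bar key, m: 0 = out, 0.008 = fully down. Black key 22 mm (along the box's x) x 60 mm (along its y), in a frame 7 mm above the box top; behaves like the square key
- stop_button_top (a point): centre of the top of the round black mushroom stop button, 36 mm in diameter, 26 mm above the box top; to be left alone
- stop_button (a joint): travel of the stop button, m: 0 = out, 0.006 = pressed; sprung, about 2 N to start, 5 N fully in
- glaze_jar: loose white round jar with a black cap, 50 mm in diameter, 62 mm high, standing on the table to the left (+y) of the box; origin at the centre of its underside
- clay_stamp: loose terracotta-coloured round clay stamp, 26 mm in diameter, 56 mm high, standing on the table to the right (-y) of the box; origin at the centre of its underside
- tape_roll: loose roll of tape lying flat on the table behind the box, 96 mm in diameter, 25 mm high; origin at the centre of its underside
There are look-alikes about, which are no part of the job. Leave any purple look-alike of the glaze_jar alone.

How it is judged:
On the way, in this order (a step that is already met when the one before it is completed fails the run):
1. the rocker is tipped over to on (value of joint rocker above 0.28 rad), for 0.2 s.
2. the square key is pushed fully down (value of joint square_key above 0.0065 m), for 0.2 s.
3. the long bar key is pushed fully down (value of joint bar_key above 0.0065 m), for 0.2 s.
At the end, for the whole second after the job is handed in: the rocker stays on (over 0.28 of 0.36 rad), the square key and the bar key stay down (over 6.5 of 8 mm), the stop button is out (under 2 mm), and jar, stamp and tape roll rest within 20 mm of where they stood (value of joint rocker above 0.28 rad and value of joint each of square_key, bar_key above 0.0065 m and value of joint stop_button below 0.002 m and distance of each of glaze_jar, clay_stamp, tape_roll from where it was at the start of the episode below 0.02 m and linear speed of each of glaze_jar, clay_stamp, tape_roll below 0.02 m/s); the robot touches nothing.
It fails at once if the square key is pushed in (past 4 mm) before the rocker is on (value of joint square_key above 0.004 m and value of joint rocker below 0.28 rad).
It fails at once if the bar key is pushed in (past 4 mm) before the square key is down (value of joint bar_key above 0.004 m and value of joint square_key below 0.0065 m).
It fails at once if the stop button is pressed (past 3 mm) (value of joint stop_button above 0.003 m).
It fails at once if the glaze jar, clay stamp or tape roll is lifted or shifted by more than 20 mm (distance of any of glaze_jar, clay_stamp, tape_roll from where it was at the start of the episode above 0.02 m).
It also fails if it takes over 45 s, if anything falls off the work surface, if the arm or the gripper's body presses on something with over 40 N, if the wrist force passes 120 N, or if a joint passes its speed limit or range.

### The arm

A 6-joint arm with a two-finger parallel gripper is mounted at the origin on the work surface; the furniture and walls round the work are solid. World frame = base frame: x ahead of the robot, y to its left, z up, the work surface at z = 0. Lengths are in m, angles in rad, forces in N, time in s.
With the tool pointing down it reaches from about 0.225 to 0.875 m from the base axis. Payload 3.4 kg.
Tool frame: the origin (TCP) lies between the finger pads; the fingertips stand 19 mm ahead of it and the grasp point (between the pads) is the TCP; z points along the fingers, y is the line along which they close (so a half turn about z gives the same grasp; the last joint's range is limited). The gripper opens to 85 mm and grips with 20 to 120 N. Pads are 22 mm wide; open, the fingers measure 114 mm over their backs; the gripper's body (76 mm by 85 mm) begins 54 mm behind the grasp point. The pads swing forward as they close: fully open they stand 13 mm farther back than shut.
Start: joints at [-1.252, 0.276, 1.505, -0, 1.361, -0.121], TCP at [0.245, -0.52, 0.222] pointing down, gripper open.
Joint ranges: [-2.89, 2.89], [-0.75, 2.08], [0.22, 2.7], [-1.18, 4.32], [0.11, 2.71], [-2.7, 2.7]. Speed limits (rad/s): [2.57, 2.57, 3.14, 3.14, 3.14, 3.14].

### API

Orientations are given as a unit quaternion [w, x, y, z].
In Python, from rig import get_state, imaging, ticket gives the robot as it stands. The module is installed in compiled form; this text tells all that it offers.
- The arm moves only by the shell command python3 -m inch 'ROWS' [FORCE]. ROWS is JSON, a list of rows, each an object with "claw": the opening, from -1 (shut) to 1 (fully open); "travel": the shift along the world's x, y, z in units of 200 mm (1.0 is 200 mm), a list of three; "turn": the turn about the world's z in units of 180 degrees (1.0 is 180 degrees). A call has 1 to 5 rows; each row is the pose to reach, as a shift and turn from the pose commanded when the call began, turning the shorter way round; what a row does not reach only later rows make up. A row lasts 1/10 s, in which the tool goes at most 50 mm and 8.59 degrees, less where a joint would pass 70% of its speed; a pose out of reach is approached as far as the arm can. A call with a number of a shift or a turn outside -1 to 1 is refused whole. A call with a gripper value outside its range is refused whole. The fingers move at their own pace and stop on an object; FORCE is the grip in N (left out, the last holds). Time passes only in rows, so rows that repeat a pose let the fingers close. It gives the time, the measured TCP pose, the force, the opening and the grip force at its end, in the units of the state.
- get_state(): the state, without advancing time (a new reading comes with each control period).
- imaging.get_image(name): name is "scene" or "side" or "wrist"; returns the picture (384x512x3 uint8, red, green, blue); there is no depth.
- imaging.camera_params(name): a dict with "camera_matrix" (3x3 intrinsics, pixels), "cam_to_world" (4x4, takes a point from camera to world coordinates); the wrist camera has in their place "T_tool_cam" (4x4, takes a point from camera to tool coordinates, whose origin is the TCP and whose axes are the flange's). Camera axes: x right, y down, z forward; pixel columns grow to the right and rows downward; lengths in m; the calibration is good to about 2 mm. A picture is of the moment at which its call begins: read the wrist's pose just before it. camera_params takes no time and is no camera call.
- ticket.sign_off(): hands the job in; it is judged then, once.
The state is a dict: "clock": time; "qpos": joint angles; "qd": joint speeds; "effort": joint torques, N m; "position": TCP position; "ee_rot": TCP orientation; "contact_force": force on the tool from outside, world axes, zero at the start; "moment": the same for the moment, N m; "width": finger opening in m; "gripper_force": force on a finger pad.
Only numpy, scipy, OpenCV 4.12 (cv2) and the standard library are available. Lean on these libraries where they do the work, as an engineer would, in place of code of your own. Each camera call takes 0.05 s, during which the arm holds its last target. There are 200 camera calls.

## Working session

There is one attempt and no reset: what is moved stays moved. The work goes in short steps, Python scripts to look and compute and a shell command to move; the robot and the scene stay as the last step left them, time stands still between calls to the robot, and variables do not carry over. Pictures are saved under pics/ and viewed, at most 12 in all, crops included, and the job is handed in when it is done.

```bash
mkdir -p pics; python3 - <<'E'
from rig import get_state, imaging
import cv2, numpy as np
for n in ("scene","side"):
    im=imaging.get_image(n); cv2.imwrite(f"pics/{n}0.png",im[:,:,::-1])
    p=imaging.camera_params(n); print(n,p["camera_matrix"],np.round(p["cam_to_world"],3))
print(imaging.camera_params("wrist"))
s=get_state();print(s["clock"],s["position"],s["ee_rot"],s["width"])
E
```

```text
scene [[399.76586582   0.         250.60674193]
 [  0.         399.76586582 198.77166595]
 [  0.           0.           1.        ]] [[ 0.865 -0.396  0.307  0.337]
 [-0.501 -0.668  0.55  -0.418]
 [-0.013 -0.63  -0.777  0.732]
 [ 0.     0.     0.     1.   ]]
side [[489.6949457    0.         246.30700616]
 [  0.         489.6949457  202.84747024]
 [  0.           0.           1.        ]] [[-0.999 -0.003 -0.039  0.638]
 [ 0.033  0.478 -0.878  0.996]
 [ 0.021 -0.878 -0.477  0.61 ]
 [ 0.     0.     0.     1.   ]]
{'camera_matrix': array([[265.30300011,   0.        , 253.54903788],
       [  0.        , 265.30300011, 194.17792574],
       [  0.        ,   0.        ,   1.        ]]), 'T_tool_cam': array([[-3.52771400e-04, -9.62473778e-01, -2.71374469e-01,
         6.76322046e-02],
       [ 9.99999851e-01, -2.26696466e-04, -4.95927062e-04,
        -1.86932634e-04],
       [ 4.15797159e-04, -2.71374604e-01,  9.62473715e-01,
        -1.51204028e-01],
       [ 0.00000000e+00,  0.00000000e+00,  0.00000000e+00,
         1.00000000e+00]])}
0.1 [ 0.24464886 -0.51982013  0.22122936] [-8.32734991e-04  9.75925035e-01  2.18104623e-01 -7.36612307e-05] 0.08554773683327521
```

View pics/scene0.png

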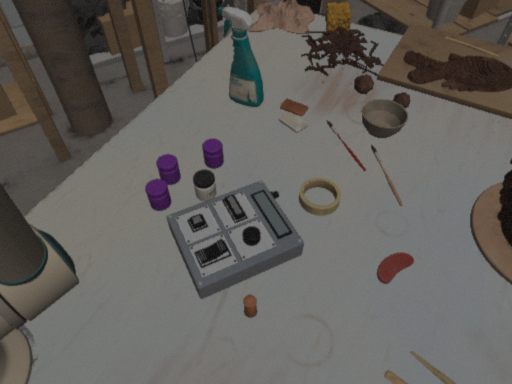

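View pics/side0.png

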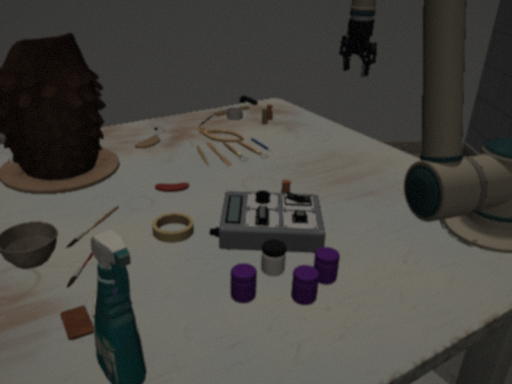

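The scene shows the box around (235,235). The square key is near-left (197,222), the rocker far-left (235,208), the bar near-right (211,252) and the stop far-right (251,236). The jar is at (204,185), the stamp at (250,305) and the tape at (320,195). Next I locate the plates in both views.

```bash
cat > h.py <<'E'
import numpy as np, cv2
from rig import imaging
def ray(n,uv,z):
    p=imaging.camera_params(n);K=p["camera_matrix"];T=p["cam_to_world"]
    d=T[:3,:3]@np.linalg.inv(K)@np.array([uv[0],uv[1],1.]);o=T[:3,3]
    return (o+d*(z-o[2])/d[2])[:2]
E
python3 - <<'E'
from h import *
for n,(x0,x1,y0,y1) in (("scene",(150,320,170,300)),("side",(205,340,180,260))):
    im=cv2.imread(f"pics/{n}0.png"); c=cv2.resize(im[y0:y1,x0:x1],None,fx=4.5,fy=4.5,interpolation=cv2.INTER_CUBIC)
    c=cv2.convertScaleAbs(c,alpha=1.4)
    cv2.imwrite(f"pics/{n}_c.png",c); 
    g=cv2.cvtColor(im,cv2.COLOR_BGR2GRAY)
    hsv=cv2.cvtColor(im,cv2.COLOR_BGR2HSV)
    for t in (125,135,145,155):
      m=((g>t)*255).astype(np.uint8); mm=np.zeros_like(m);mm[y0:y1,x0:x1]=m[y0:y1,x0:x1]
      cs,_=cv2.findContours(mm,cv2.RETR_EXTERNAL,cv2.CHAIN_APPROX_NONE)
      for k in cs:
        a=cv2.contourArea(cv2.convexHull(k))
        if 300<a<2500:
            w=np.array([ray(n,q,.058) for q in k[:,0]],np.float32)
            r=cv2.minAreaRect(w*1000); print(n,t,cv2.boundingRect(k),np.round(r[0]),np.round(r[1]),round(r[2],1))
E
```

```text
(no output)
```

View pics/scene_c.png

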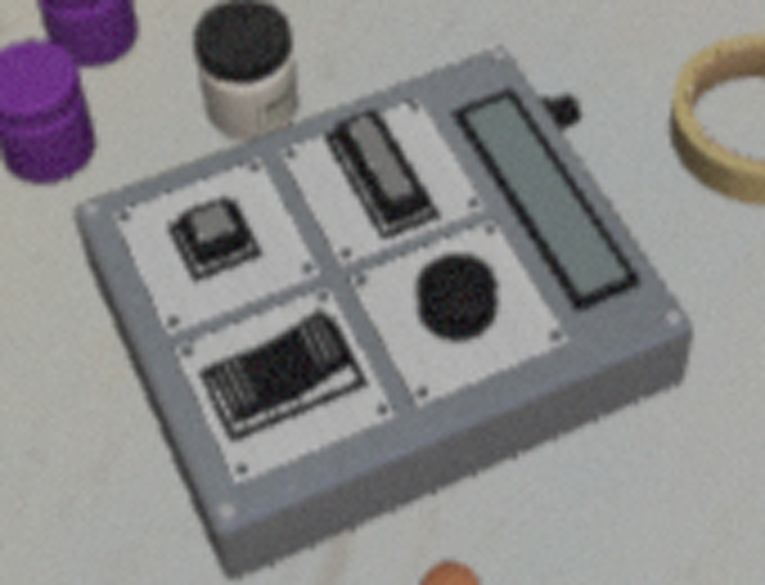

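In the enlarged crop the rocker is actually near-right (285,370), with its raised end on the far side at (335,335). The bar key is far-left (380,175), the square key near-left (212,235) and the stop far-right (458,295). The plate grid's outer corners are roughly (118,212), (418,98), (567,338) and (236,482).

```bash
python3 - <<'E'
from h import *
im=cv2.imread("pics/scene_c.png"); 
pts=np.array([(118,212),(418,98),(567,338),(236,482)],float)
w=np.array([ray("scene",((u+.5)/4.5-.5+150,(v+.5)/4.5-.5+170),.058) for u,v in pts])
print(w, [np.linalg.norm(w[i]-w[(i+1)%4]) for i in range(4)])
# rigid fit to box model
m=np.array([(-99,78),(59,78),(59,-78),(-99,-78)])/1000  # box frame: plate grid outer corners, +y left
mc=m.mean(0);wc=w.mean(0);H=(m-mc).T@(w-wc);U,S,Vt=np.linalg.svd(H);R=Vt.T@U.T;t=wc-R@mc
print("yaw",np.degrees(np.arctan2(R[1,0],R[0,0])),"t",t,"res mm",1000*(m@R.T+t-w))
d=dict(rocker=(-62,-41),rfar=(-44,-41),sq=(-62,41),bar=(22,41),stop=(22,-41))
# independent check: side view projection of predicted points
p=imaging.camera_params("side");Ti=np.linalg.inv(p["cam_to_world"])
img=cv2.resize(cv2.imread("pics/side0.png")[180:260,205:340],None,fx=5.5,fy=5.5,interpolation=cv2.INTER_CUBIC)
img=cv2.convertScaleAbs(img,alpha=1.4)
def pr(P):
    q=p["camera_matrix"]@(Ti@np.r_[P,1])[:3];q=q[:2]/q[2];return (q-[205,180]+.5)*5.5-.5
for k,v in d.items():
    q=R@(np.array(v)/1000)+t;print(k,q)
    h={"rfar":.075,"sq":.074,"bar":.074,"stop":.081,"rocker":.069}[k]
    cv2.circle(img,tuple(int(a) for a in pr(np.r_[q,h])),3,(0,0,255),-1)
for c in m@R.T+t: cv2.circle(img,tuple(int(a) for a in pr(np.r_[c,.058])),3,(0,255,0),-1)
cv2.imwrite("pics/side_c.png",img)
E
```

```text
[[ 0.4441364   0.09701447]
 [ 0.59876787  0.08615852]
 [ 0.58753266 -0.06797778]
 [ 0.43076143 -0.05768623]] [np.float64(0.1550120752038616), np.float64(0.15454523629654532), np.float64(0.15710866605443702), np.float64(0.15527779906437233)]
yaw -4.217169142797804 t [0.53524544 0.0129065 ] res mm [[-1.88702529  0.96101633]
 [ 1.05371648  0.19811193]
 [ 0.8171486  -1.2432123 ]
 [ 0.01616021  0.08408404]]
rocker [ 0.47039829 -0.02342319]
rfar [ 0.48834955 -0.02474686]
sq [0.47642832 0.05835479]
bar [0.56020089 0.05217768]
stop [ 0.55417085 -0.0296003 ]
```

View pics/side_c.png

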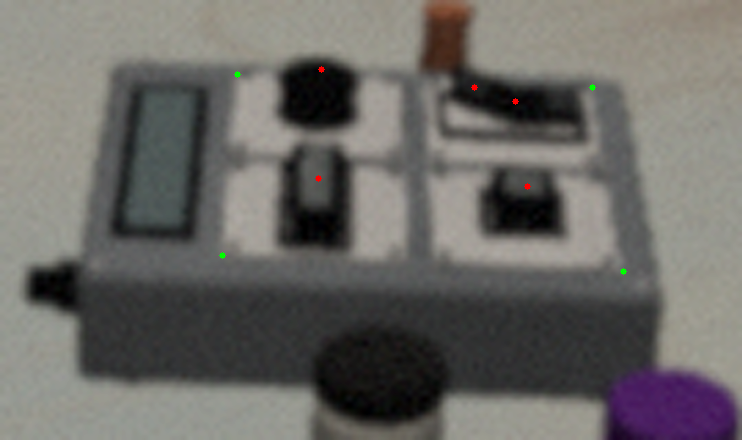

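The independent side view agrees within about 2 mm. All the predicted points land on their controls. I shut the claw, align it with the box and travel at height.

```bash
python3 -m inch '[{"claw":-1,"travel":[0.1,0.2,0],"turn":-0.04},{"claw":-1,"travel":[0.2,0.4,0],"turn":-0.08},{"claw":-1,"travel":[0.3,0.6,0],"turn":-0.12},{"claw":-1,"travel":[0.4,0.8,0],"turn":-0.163},{"claw":-1,"travel":[0.4,0.8,0],"turn":-0.163}]' 40
python3 -m inch '[{"claw":-1,"travel":[0.1,0.2,0],"turn":0},{"claw":-1,"travel":[0.2,0.4,0],"turn":0},{"claw":-1,"travel":[0.3,0.6,0],"turn":0},{"claw":-1,"travel":[0.4,0.8,0],"turn":0},{"claw":-1,"travel":[0.4,0.8,0],"turn":0}]'
python3 -m inch '[{"claw":-1,"travel":[0.2,0.4,-0.1],"turn":0},{"claw":-1,"travel":[0.41,0.85,-0.2],"turn":0},{"claw":-1,"travel":[0.41,0.87,-0.3],"turn":0},{"claw":-1,"travel":[0.41,0.87,-0.3],"turn":0},{"claw":-1,"travel":[0.41,0.87,-0.3],"turn":0}]'
python3 -c "
from rig import *;import cv2
s=get_state();print(s['position'],s['ee_rot'],s['contact_force'])
for n in('scene','side'):cv2.imwrite(f'pics/{n}1.png',imaging.get_image(n)[:,:,::-1])
a=cv2.imread('pics/side1.png')[110:260,205:340];cv2.imwrite('pics/side1c.png',cv2.convertScaleAbs(cv2.resize(a,None,fx=4,fy=4,interpolation=2),alpha=1.4))"
```

```text
clock: 0.6
position: [0.326, -0.3549, 0.2218]
ee_rot: [-0.002, 0.999, -0.035, 0.0]
contact_force: [-0.5, -0.7, 0.8]
width: 0.0122
gripper_force: 0.0
clock: 1.1
position: [0.4062, -0.1962, 0.2219]
ee_rot: [-0.001, 0.999, -0.033, 0.0]
contact_force: [0.4, -0.7, -0.3]
width: -0.0003
gripper_force: 0.0
clock: 1.6
position: [0.4869, -0.0228, 0.1595]
ee_rot: [-0.001, 0.999, -0.033, -0.002]
contact_force: [-1.1, -0.6, -0.0]
width: 0.0001
gripper_force: 0.0
[ 0.48688905 -0.02282554  0.15945392] [-0.00119618  0.99944097 -0.0333525  -0.00198311] [-1.14691089 -0.6015166  -0.01891015]
```

View pics/side1c.png

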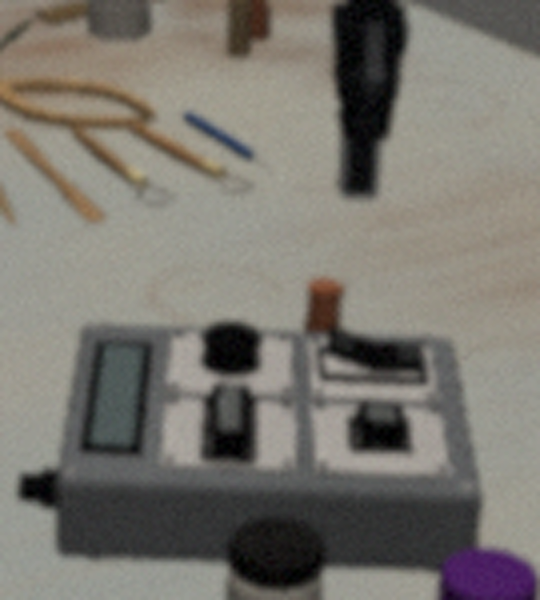

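The fingertips at (357,192) stand over the rocker's far half, so I press down.

```bash
python3 -m inch '[{"claw":-1,"travel":[0,-0.005,-0.2],"turn":0},{"claw":-1,"travel":[0,-0.005,-0.27],"turn":0},{"claw":-1,"travel":[0,-0.005,-0.3],"turn":0},{"claw":-1,"travel":[0,-0.005,-0.33],"turn":0},{"claw":-1,"travel":[0,-0.005,-0.345],"turn":0}]'
python3 -m inch '[{"claw":-1,"travel":[0,0,-0.01],"turn":0},{"claw":-1,"travel":[0,0,-0.015],"turn":0},{"claw":-1,"travel":[0,0,-0.015],"turn":0}]'
```

```text
clock: 2.2
position: [0.4874, -0.0285, 0.0935]
ee_rot: [0.0, 0.999, -0.037, 0.001]
contact_force: [0.3, -0.4, 0.8]
width: 0.0001
gripper_force: 0.0
clock: 2.5
position: [0.4871, -0.0274, 0.0904]
ee_rot: [0.0, 0.999, -0.036, 0.0]
contact_force: [0.5, -0.1, 0.4]
width: -0.0001
gripper_force: 0.0
```

```bash
python3 -m inch '[{"claw":-1,"travel":[0,0,-0.008],"turn":0},{"claw":-1,"travel":[0,0,-0.012],"turn":0},{"claw":-1,"travel":[0,0,-0.012],"turn":0}]'
python3 -c "
from rig import *;import cv2
s=get_state();print(s['position'],s['contact_force'])
for n in('scene','side'):cv2.imwrite(f'pics/{n}2.png',imaging.get_image(n)[:,:,::-1])
a=cv2.imread('pics/side2.png')[130:240,205:340];b=cv2.imread('pics/scene2.png')[180:290,150:285]
f=lambda a:cv2.convertScaleAbs(cv2.resize(a,None,fx=2.9,fy=4,interpolation=2) if 0 else cv2.resize(a,None,fx=2.9,fy=2.9,interpolation=2),alpha=1.6)
cv2.imwrite('pics/c2.png',cv2.hconcat([f(a),f(b)]))"
```

```text
clock: 2.8
position: [0.4867, -0.0272, 0.0876]
ee_rot: [0.0, 0.999, -0.036, -0.0]
contact_force: [-0.4, 0.2, 0.2]
width: 0.0004
gripper_force: 0.0
[ 0.48673813 -0.027208    0.08757833] [-0.38240622  0.17423303  0.15496509]
```

View pics/c2.png

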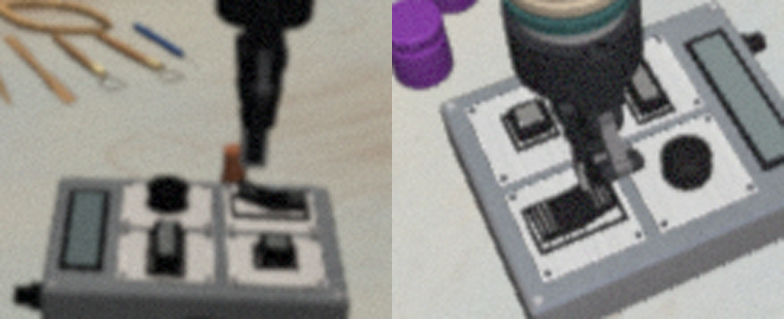

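In the picture the tip seems to hang above the rocker: about (253,162) in the left panel, with the rocker at (255,190). In the right panel the tip is around (600,190). I triangulate the tip.

```bash
python3 - <<'E'
from h import *
P=np.array([.4867,-.0272,.0876])
for n in("side","scene"):
    p=imaging.camera_params(n);Ti=np.linalg.inv(p["cam_to_world"])
    for dz in (0,-.019):
        q=p["camera_matrix"]@(Ti@np.r_[P+[0,0,dz],1])[:3];q=q[:2]/q[2];o=(205,130) if n=="side" else (150,180)
        print(n,dz,q,(q-o)*2.9+([0,0] if n=="side" else [392,0]))
    p0=p
for n,uv in(("side",(292,186)),):
    for z in(.06,.07,.08,.09,.1):print(z,ray(n,uv,z),ray("scene",(223,245),z))
E
```

```text
side 0 [291.83164148 190.35404457] [251.8117603  175.02672924]
side -0.019 [291.30799704 197.4816242 ] [250.29319141 195.69671018]
scene 0 [219.94268984 243.50422924] [594.83380054 184.1622648 ]
scene -0.019 [220.64903232 248.81138882] [596.88219374 199.55302759]
0.06 [ 0.47548732 -0.10539627] [ 0.49671811 -0.01665102]
0.07 [ 0.47844929 -0.0853766 ] [ 0.49434538 -0.02262539]
0.08 [ 0.48141126 -0.06535693] [ 0.49197265 -0.02859977]
0.09 [ 0.48437322 -0.04533727] [ 0.48959992 -0.03457414]
0.1 [ 0.48733519 -0.0253176 ] [ 0.48722719 -0.04054851]
```

```bash
python3 - <<'E'
from h import *
for k in "12":
  for n in("side","scene"):
    a=cv2.imread(f"pics/{n}0.png").astype(int);b=cv2.imread(f"pics/{n}{k}.png").astype(int)
    d=np.abs(a-b).sum(2)>75
    d=cv2.morphologyEx(d.astype(np.uint8),cv2.MORPH_OPEN,np.ones((2,2)))
    y0={"side":140,"scene":200}[n];x0={"side":275,"scene":200}[n]
    print(n,k)
    if k=="1" and n=="scene": y0=190
    for r in d[y0:y0+68:2,x0:x0+45]:print("".join(".#"[v] for v in r))
E
```

```text
side 1
...............###############...............
................#############................
................#############................
................###########..................
................##########...................
................##########...................
................##########...................
................##########...................
...............###########...................
................##########...................
.................#######.....................
.............................................
.............................................
.............................................
.............................................
.............................................
.............................................
.............................................
.............................................
.............................................
.............................................
.............................................
.............................................
...................................
[... 4485 characters left out ...]
###.......
..............##############...#######.......
..............###############...###..........
...............##..###...####................
................##...........................
.............................................
.............................................
.............................................
.............................................
.............................................
.............................................
.............................................
.............................................
.............................................
.............................................
.............................................
```

```bash
python3 - <<'E'
from h import *
from rig import get_state
from scipy.spatial.transform import Rotation as Ro
s=get_state();im=np.ascontiguousarray(imaging.get_image("wrist")[:,:,::-1]);cv2.imwrite("pics/w2.png",im)
p=imaging.camera_params("wrist");T=np.eye(4);q=s["ee_rot"];T[:3,:3]=Ro.from_quat(np.r_[q[1:],q[0]]).as_matrix();T[:3,3]=s["position"]
Ti=np.linalg.inv(T@p["T_tool_cam"])
a=np.radians(-4.22);R=np.array([[np.cos(a),-np.sin(a)],[np.sin(a),np.cos(a)]]);t=np.array([.53525,.0129])
im=cv2.convertScaleAbs(im,alpha=1.4)
def dot(v,h,c):
    P=np.r_[R@(np.array(v)/1000)+t,h,1];c3=(Ti@P)[:3];q=p["camera_matrix"]@c3
    if q[2]>0: q=q[:2]/q[2];print(v,q);cv2.circle(im,(int(q[0]),int(q[1])),3,c,-1)
for v,h in(((-62,-41),.069),((-44,-41),.075),((-62,41),.074),((22,41),.074),((22,-41),.081)):dot(v,h,(0,0,255))
for cx in(-62,22):
  for cy in(-41,41):
    for i in(-37,37):
      for j in(-37,37):dot((cx+i,cy+j),.058,(0,255,0))
P=np.array(s["position"])
for dz in (0,-.019):
    q3=p["camera_matrix"]@(Ti@np.r_[P+[0,0,dz],1])[:3];q3=q3[:2]/q3[2];print("tcp",dz,q3);cv2.circle(im,(int(q3[0]),int(q3[1])),3,(255,0,0),-1)
cv2.imwrite("pics/w2o.png",im)
E
```

```text
(-62, -41) [249.40088619 244.0830548 ]
(-44, -41) [249.17988023 223.41035709]
(-62, 41) [129.4323813  247.26772052]
(22, 41) [111.75401839 119.74587968]
(22, -41) [248.62878053 119.93175215]
(-99, -78) [297.18521276 280.97187948]
(-99, -4) [202.33102316 280.87889409]
(-25, -78) [301.99461098 189.20340949]
(-25, -4) [196.94285328 189.08899632]
(-99, 4) [192.0752382  280.86884036]
(-99, 78) [ 97.19740307 280.77583179]
(-25, 4) [185.58433895 189.07662562]
(-25, 78) [ 80.50357769 188.96218086]
(-15, -78) [302.72500696 175.26667169]
(-15, -4) [196.12454873 175.14881018]
(59, -78) [308.88115951  57.80068629]
(59, -4) [189.22733821  57.65172626]
(-15, 4) [184.59856075 175.13606661]
(-15, 78) [ 77.96823741 175.01817208]
(59, 4) [176.28975632  57.63561994]
(59, 78) [56.59830709 57.48661307]
tcp 0 [253.09008644 233.14573483]
tcp -0.019 [253.13591362 221.72218478]
```

View pics/w2o.png

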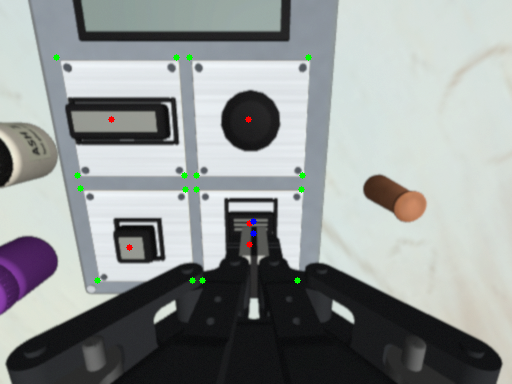

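The wrist view agrees with the map within about 3 mm. The tips hang over the rocker's far half, around (253,225) with the ribs in view, but slightly higher than the TCP reading implies. I go on down until the force shows contact.

```bash
for i in 1; do python3 -m inch '[{"claw":-1,"travel":[0.015,0.005,-0.01],"turn":0},{"claw":-1,"travel":[0.015,0.005,-0.02],"turn":0},{"claw":-1,"travel":[0.015,0.005,-0.03],"turn":0},{"claw":-1,"travel":[0.015,0.005,-0.03],"turn":0}]'; done
python3 -m inch '[{"claw":-1,"travel":[0,0,-0.015],"turn":0},{"claw":-1,"travel":[0,0,-0.03],"turn":0},{"claw":-1,"travel":[0,0,-0.03],"turn":0}]'
```

```text
clock: 3.35
position: [0.4895, -0.0263, 0.0812]
ee_rot: [-0.0, 0.999, -0.036, -0.001]
contact_force: [-0.1, 0.6, 0.1]
width: -0.0
gripper_force: 0.0
clock: 3.65
position: [0.4894, -0.0263, 0.0751]
ee_rot: [-0.0, 0.999, -0.036, -0.001]
contact_force: [-0.3, -0.6, -0.3]
width: -0.0003
gripper_force: 0.0
```

```bash
python3 -m inch '[{"claw":-1,"travel":[0,0,-0.01],"turn":0},{"claw":-1,"travel":[0,0,-0.02],"turn":0},{"claw":-1,"travel":[0,0,-0.02],"turn":0}]'
python3 - <<'E'
from h import *
for n in("side","scene"):cv2.imwrite(f"pics/{n}3.png",imaging.get_image(n)[:,:,::-1])
w=cv2.imread("pics/w2.png");w3=imaging.get_image("wrist")[:,:,::-1];cv2.imwrite("pics/w3.png",w3)
f=lambda a:cv2.convertScaleAbs(cv2.resize(a,(380,285),interpolation=2),alpha=1.6)
s,c=cv2.imread("pics/side3.png"),cv2.imread("pics/scene3.png")
cv2.imwrite("pics/c3.png",cv2.vconcat([cv2.hconcat([f(s[150:225,255:355]),f(c[210:285,180:280])]),cv2.hconcat([f(w[180:285,180:320]),f(w3[180:285,180:320])])]))
E
```

```text
clock: 3.95
position: [0.4896, -0.0263, 0.0713]
ee_rot: [0.0, 0.999, -0.036, -0.0]
contact_force: [-0.4, 0.1, -0.4]
width: 0.0001
gripper_force: 0.0
```

View pics/c3.png

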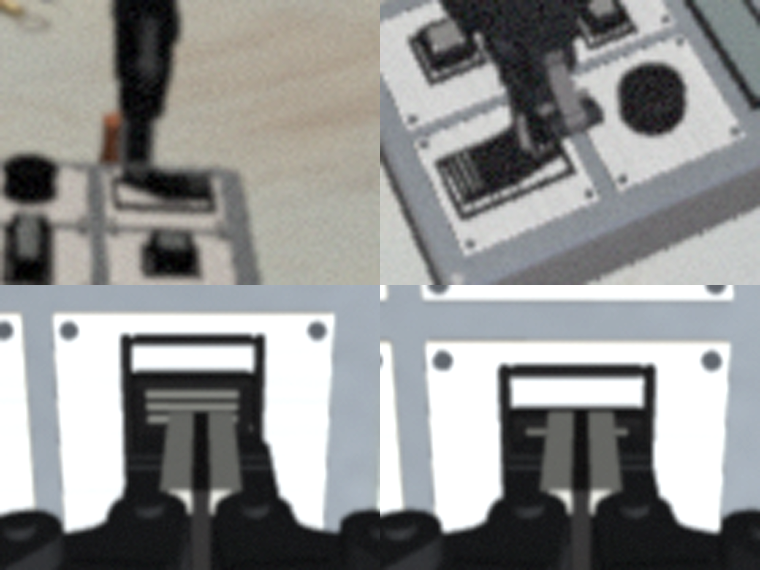

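The side panel shows the tips just above the raised far end. In the wrist panel (lower right) they are centred on the rocker with their front edge at its far end. I keep descending and watch the force.

```bash
python3 -m inch '[{"claw":-1,"travel":[-0.01,0,-0.01],"turn":0},{"claw":-1,"travel":[-0.01,0,-0.02],"turn":0},{"claw":-1,"travel":[-0.01,0,-0.02],"turn":0}]'
python3 -m inch '[{"claw":-1,"travel":[0,0,-0.01],"turn":0},{"claw":-1,"travel":[0,0,-0.015],"turn":0},{"claw":-1,"travel":[0,0,-0.015],"turn":0}]'
python3 -c "
from rig import *;import cv2
cv2.imwrite('pics/w4.png',imaging.get_image('wrist')[:,:,::-1]);cv2.imwrite('pics/side4.png',imaging.get_image('side')[:,:,::-1])"
```

```text
clock: 4.4
position: [0.488, -0.0264, 0.0676]
ee_rot: [0.0, 0.999, -0.036, 0.0]
contact_force: [-0.3, -0.1, -0.4]
width: -0.0005
gripper_force: 0.2
clock: 4.7
position: [0.4882, -0.0264, 0.0646]
ee_rot: [0.0, 0.999, -0.036, 0.0]
contact_force: [0.7, 0.2, 2.0]
width: 0.0004
gripper_force: 0.6
```

```bash
python3 -m inch '[{"claw":-1,"travel":[0,0,-0.01],"turn":0},{"claw":-1,"travel":[0,0,-0.01],"turn":0}]'
python3 -m inch '[{"claw":-1,"travel":[0,0,-0.01],"turn":0},{"claw":-1,"travel":[0,0,-0.01],"turn":0}]'
python3 -m inch '[{"claw":-1,"travel":[0,0,-0.01],"turn":0},{"claw":-1,"travel":[0,0,-0.01],"turn":0}]'
```

```text
clock: 5.0
position: [0.488, -0.0264, 0.0625]
ee_rot: [0.0, 0.999, -0.036, 0.0]
contact_force: [0.5, -1.1, 1.6]
width: 0.0002
gripper_force: 0.6
clock: 5.2
position: [0.4879, -0.0264, 0.0604]
ee_rot: [0.0, 0.999, -0.036, 0.0]
contact_force: [1.8, -0.8, 0.7]
width: 0.0002
gripper_force: 0.6
clock: 5.4
position: [0.4881, -0.0264, 0.0596]
ee_rot: [0.0, 0.999, -0.036, 0.0]
contact_force: [0.4, -0.4, 9.2]
width: -0.0001
gripper_force: 4.8
```

The force stayed at 2–3 N over about 6 mm of travel and then jumped to 9 N, which is what a rocker going over to its stop would give. I raise the tool and check.

```bash
python3 -m inch '[{"claw":-1,"travel":[0,0,0],"turn":0},{"claw":-1,"travel":[0,0,0],"turn":0},{"claw":-1,"travel":[0,0,0.2],"turn":0},{"claw":-1,"travel":[0,0,0.2],"turn":0}]'
python3 -m inch '[{"claw":-1,"travel":[-0.058,0.2,0],"turn":0},{"claw":-1,"travel":[-0.058,0.42,0],"turn":0},{"claw":-1,"travel":[-0.058,0.42,0],"turn":0},{"claw":-1,"travel":[-0.058,0.42,0],"turn":0}]'
python3 - <<'E'
from h import *
im={n:imaging.get_image(n)[:,:,::-1] for n in("side","scene","wrist")}
for n in im:cv2.imwrite(f"pics/{n}5.png",im[n])
f=lambda a:cv2.convertScaleAbs(cv2.resize(a,(380,285),interpolation=2),alpha=1.5)
cv2.imwrite("pics/c5.png",cv2.vconcat([cv2.hconcat([f(im["side"][150:225,255:355]),f(im["scene"][210:285,180:280])]),cv2.hconcat([f(im["wrist"]),f(im["wrist"][150:300,200:400])])]))
E
```

```text
clock: 5.8
position: [0.4899, -0.0267, 0.1017]
ee_rot: [0.001, 0.999, -0.036, 0.003]
contact_force: [1.4, 0.3, -1.0]
width: -0.0001
gripper_force: 0.0
clock: 6.2
position: [0.4751, 0.0584, 0.0979]
ee_rot: [0.0, 0.999, -0.035, -0.001]
contact_force: [-0.4, -0.8, -0.6]
width: 0.0003
gripper_force: 0.0
```

View pics/c5.png

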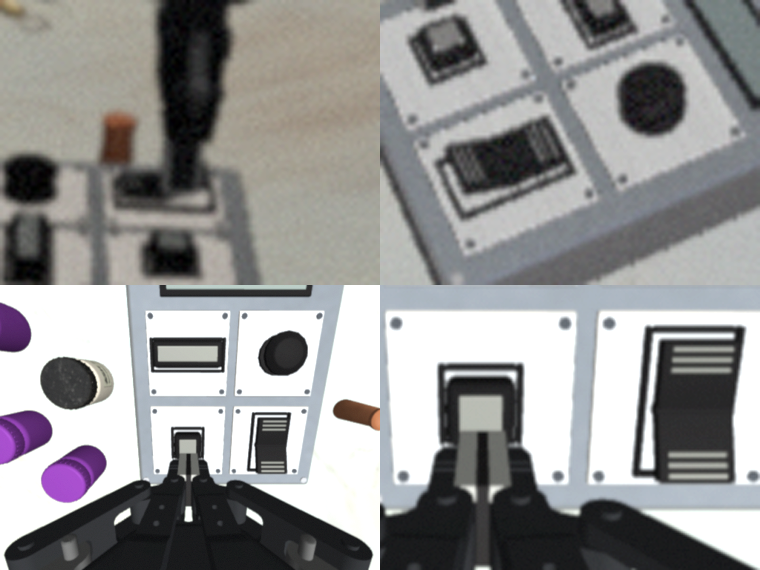

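The rocker is on: its far half lies flat and its near end is raised, seen in both the scene and wrist panels. The tips are now over the square key, about 3–5 mm short in x. I shift +3 mm and press down.

```bash
python3 -m inch '[{"claw":-1,"travel":[0.015,0,-0.06],"turn":0},{"claw":-1,"travel":[0.015,0,-0.12],"turn":0},{"claw":-1,"travel":[0.015,0,-0.14],"turn":0},{"claw":-1,"travel":[0.015,0,-0.14],"turn":0}]'
python3 -m inch '[{"claw":-1,"travel":[0,0,-0.015],"turn":0},{"claw":-1,"travel":[0,0,-0.025],"turn":0},{"claw":-1,"travel":[0,0,-0.025],"turn":0}]'
python3 -m inch '[{"claw":-1,"travel":[0,0,-0.01],"turn":0},{"claw":-1,"travel":[0,0,-0.015],"turn":0},{"claw":-1,"travel":[0,0,-0.015],"turn":0}]'
```

```text
clock: 6.75
position: [0.4785, 0.0571, 0.0695]
ee_rot: [0.0, 0.999, -0.037, -0.001]
contact_force: [0.1, 0.4, 0.2]
width: 0.0001
gripper_force: 0.0
clock: 7.05
position: [0.4792, 0.0577, 0.0656]
ee_rot: [0.0, 0.999, -0.036, 0.0]
contact_force: [-0.9, 0.6, 0.1]
width: -0.0001
gripper_force: 0.0
clock: 7.35
position: [0.4796, 0.0577, 0.0629]
ee_rot: [0.0, 0.999, -0.036, 0.0]
contact_force: [-0.2, 0.1, 1.5]
width: -0.0003
gripper_force: 0.9
```

Contact was at about 0.064, so the bottom of travel is expected near 0.056.

```bash
python3 -m inch '[{"claw":-1,"travel":[0,0,-0.015],"turn":0},{"claw":-1,"travel":[0,0,-0.02],"turn":0},{"claw":-1,"travel":[0,0,-0.02],"turn":0}]'
python3 -m inch '[{"claw":-1,"travel":[0,0,-0.01],"turn":0},{"claw":-1,"travel":[0,0,-0.015],"turn":0},{"claw":-1,"travel":[0,0,-0.015],"turn":0}]'
```

```text
clock: 7.65
position: [0.4796, 0.0577, 0.0585]
ee_rot: [0.0, 0.999, -0.036, 0.0]
contact_force: [1.8, -0.3, 1.5]
width: 0.0003
gripper_force: 0.5
clock: 7.95
position: [0.4796, 0.0577, 0.0566]
ee_rot: [0.0, 0.999, -0.036, 0.0]
contact_force: [-1.5, -0.8, 10.6]
width: 0.0
gripper_force: 5.2
```

The key bottomed at 0.0566, as predicted, with 10.6 N. I hold it briefly, then lift and move over to the bar key.

```bash
python3 -m inch '[{"claw":-1,"travel":[0,0,-0.003],"turn":0},{"claw":-1,"travel":[0,0,-0.003],"turn":0},{"claw":-1,"travel":[0,0,-0.003],"turn":0},{"claw":-1,"travel":[0,0,0.2],"turn":0},{"claw":-1,"travel":[0,0,0.2],"turn":0}]'
python3 -m inch '[{"claw":-1,"travel":[0.2,-0.015,0],"turn":0},{"claw":-1,"travel":[0.42,-0.03,0],"turn":0},{"claw":-1,"travel":[0.42,-0.03,0],"turn":0},{"claw":-1,"travel":[0.42,-0.03,-0.08],"turn":0},{"claw":-1,"travel":[0.42,-0.03,-0.08],"turn":0}]'
python3 - <<'E'
from h import *
im={n:imaging.get_image(n)[:,:,::-1] for n in("side","scene","wrist")}
for n in im:cv2.imwrite(f"pics/{n}6.png",im[n])
f=lambda a:cv2.convertScaleAbs(cv2.resize(a,(380,285),interpolation=2),alpha=1.5)
cv2.imwrite("pics/c6.png",cv2.vconcat([cv2.hconcat([f(im["side"][160:250,230:350]),f(im["scene"][195:285,170:290])]),cv2.hconcat([f(im["wrist"]),f(im["wrist"][150:300,150:350])])]))
E
```

```text
clock: 8.45
position: [0.482, 0.0577, 0.0989]
ee_rot: [-0.0, 0.999, -0.036, 0.004]
contact_force: [-0.1, 0.0, 0.9]
width: 0.0001
gripper_force: 0.0
clock: 8.95
position: [0.5606, 0.0518, 0.0769]
ee_rot: [0.0, 0.999, -0.036, -0.003]
contact_force: [-1.0, 0.3, 0.5]
width: 0.0
gripper_force: 0.0
```

View pics/c6.png

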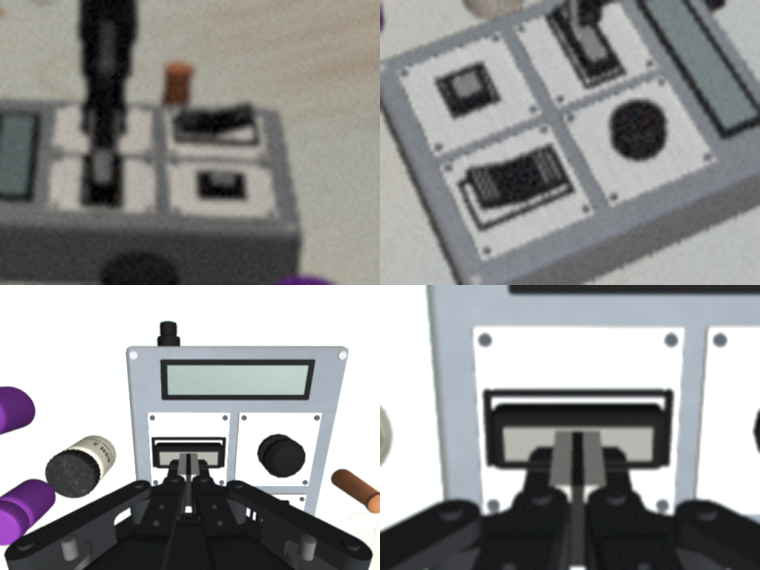

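The square key is down (flat in the scene panel at (468,88)), and the rocker is still on. The tips are centred over the bar key, so I press it.

```bash
python3 -m inch '[{"claw":-1,"travel":[0,0,-0.03],"turn":0},{"claw":-1,"travel":[0,0,-0.055],"turn":0},{"claw":-1,"travel":[0,0,-0.075],"turn":0},{"claw":-1,"travel":[0,0,-0.085],"turn":0},{"claw":-1,"travel":[0,0,-0.085],"turn":0}]'
python3 -m inch '[{"claw":-1,"travel":[0,0,-0.01],"turn":0},{"claw":-1,"travel":[0,0,-0.015],"turn":0},{"claw":-1,"travel":[0,0,-0.015],"turn":0}]'
```

```text
clock: 9.6
position: [0.5631, 0.0517, 0.0625]
ee_rot: [0.0, 0.999, -0.036, -0.0]
contact_force: [-0.3, 0.1, 0.3]
width: -0.0001
gripper_force: 0.0
clock: 9.9
position: [0.5633, 0.0517, 0.0597]
ee_rot: [0.0, 0.999, -0.036, 0.0]
contact_force: [-0.2, -0.1, 1.1]
width: 0.0003
gripper_force: 0.9
```

```bash
python3 -m inch '[{"claw":-1,"travel":[0,0,-0.01],"turn":0},{"claw":-1,"travel":[0,0,-0.02],"turn":0},{"claw":-1,"travel":[0,0,-0.02],"turn":0}]'
python3 -m inch '[{"claw":-1,"travel":[0,0,-0.01],"turn":0},{"claw":-1,"travel":[0,0,-0.015],"turn":0},{"claw":-1,"travel":[0,0,-0.015],"turn":0}]'
```

```text
clock: 10.2
position: [0.5633, 0.0517, 0.0566]
ee_rot: [0.0, 0.999, -0.036, 0.0]
contact_force: [-3.5, -0.0, 9.8]
width: 0.0001
gripper_force: 4.7
clock: 10.5
position: [0.5634, 0.0517, 0.0563]
ee_rot: [0.0, 0.999, -0.036, 0.001]
contact_force: [-7.0, 0.3, 24.9]
width: 0.0004
gripper_force: 12.8
```

It bottomed at 0.0565, the same level as the square key. I lift well clear and check.

```bash
python3 -m inch '[{"claw":-1,"travel":[0,0,0],"turn":0},{"claw":-1,"travel":[0,0,0.2],"turn":0},{"claw":-1,"travel":[0,0,0.45],"turn":0},{"claw":-1,"travel":[-0.2,0,0.6],"turn":0},{"claw":-1,"travel":[-0.2,0,0.7],"turn":0}]'
python3 -m inch '[{"claw":-1,"travel":[-0.25,0,0.1],"turn":0},{"claw":-1,"travel":[-0.5,0,0.1],"turn":0},{"claw":-1,"travel":[-0.5,0,0.1],"turn":0},{"claw":-1,"travel":[-0.5,0,0.1],"turn":0}]'
python3 - <<'E'
from h import *
im={n:imaging.get_image(n)[:,:,::-1] for n in("side","scene")}
f=lambda a:cv2.convertScaleAbs(cv2.resize(a,(400,300),interpolation=2),alpha=1.5)
cv2.imwrite("pics/c7.png",cv2.hconcat([f(im["side"][160:265,210:350]),f(im["scene"][180:315,150:330])]))
a=cv2.imread("pics/scene0.png").astype(int);d=np.abs(im["scene"]-a.astype(int)).sum(2)
for n,(u,v) in dict(jar=(204,185),stamp=(250,305),tape=(320,195)).items():print(n,(d[v-20:v+20,u-20:u+20]>90).sum())
E
```

```text
clock: 11.0
position: [0.5196, 0.052, 0.1946]
ee_rot: [0.0, 0.999, -0.036, -0.001]
contact_force: [1.4, 0.2, -0.3]
width: 0.0
gripper_force: 0.0
clock: 11.4
position: [0.4223, 0.0518, 0.2127]
ee_rot: [0.0, 0.999, -0.036, 0.001]
contact_force: [-0.3, -0.1, 0.0]
width: 0.0002
gripper_force: 0.0
jar 0
stamp 0
tape 0
```

View pics/c7.png

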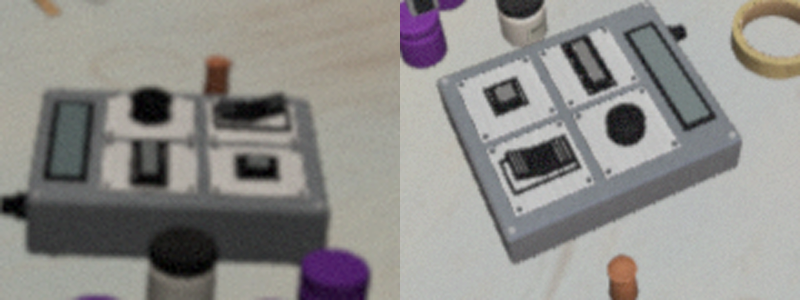

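The final pictures show both keys down, the rocker on, the stop button out, and the jar, stamp and tape not moved.

```bash
python3 -c "
from rig import ticket;print(ticket.sign_off())"
```

```text
the job is handed in; nothing more can be done
None
```

I tipped the rocker on, then pushed the square key and the bar key fully down in that order, and handed the job in at about 11.5 s; the final pictures show all three staying in, the stop button out, and the jar, stamp and tape roll unmoved, though the sign-off returned no verdict.

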